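# Free the ratchet pawl and lower the guitar-neck rest

## Task

Lower the guitar-neck rest on the green stand bolted to the bench: with a fingertip press the red pad of its ratchet pawl all the way down, so that the pawl flips clear of the teeth and stays there, then push the raised cork-faced rest down until it lies fully home, level on its rubber stop. Only press and push: do not raise the rest, and do not force it down while the pawl is still in the teeth. Let go with the pawl flipped free and the rest down, and leave the loose things round about where they are.

Things in the scene. Friction and masses are not known exactly. Their poses are not given: they have to be found in the camera images.
- stand: green steel stand bolted to the bench: base plate 80 x 222 x 12 mm, two cheek plates 127 mm high. Origin on the bench top straight below that arm's hinge; z up; y is the way the rest's arm points when down; x is parallel to both pivots. Hinge axis of the rest's arm at y 0, z 85 mm; pivot axis of the pawl at y -72, z 115 mm. The toothed hub round the hinge reaches 135 mm high. It does not move.
- pawl: dark steel rocker pinned to the stand; origin on its pivot axis. One end is a nose lying in the teeth, the other the red pad. It only turns about the stand's x. An over-centre plunger holds it at either end: pressed past its middle (pad about 125 mm above the bench) it flips on to its stop and stays there, nose clear of the teeth; short of that it springs back. About 2 N on the pad flips it.
- pawl_pad (a point): centre of the top of the red pad, 30 mm (along the stand's x) by 28 mm, 7 mm thick. With the nose in the teeth it is at (0, -126, 131 to 137) mm in the stand's frame, the edge away from the teeth up to 0.22 rad higher; flipped fully down on its stop it is at (0, -129, 113) mm, sloping 0.22 rad the other way. Free space above.
- rest_arm (a joint): angle of the arm above level: 0 = down, level on its rubber stop (end stop); starts at 0.45 to 0.82, can go up to 1.05. The hinge is stiff, so the arm stays where it is left; with the pawl clear 5 to 10 N, square to the cork at the pad's middle, push it down. With the pawl in the teeth it goes down by less than one tooth (0.2 rad), then stops dead.
- rest_pad (a point): centre of the top of the cork rest pad at the arm's end, 60 mm (along the stand's x) by 50 mm (along the arm), 12 mm thick with its plate. Down, it is at (0, 130, 103) mm in the stand's frame; with the arm at angle a at (0, 130 cos a - 18 sin a, 85 + 130 sin a + 18 cos a) mm. Its frame turns with the arm (z square to the cork).
- block_2: loose bystander: dark hardwood offcut 50 x 75 x 30 mm, origin at the centre of its underside
- masking_tape: loose bystander: roll of cream masking tape lying flat, 99 mm across, 24 mm high, origin at the centre of its underside
- bridge_blank: loose bystander: dark rosewood guitar bridge blank lying flat, 33 x 160 x 10 mm, origin at the centre of its underside

How it is judged:
By the outcome, as a careful person would: the job done as asked, in the order asked, and still so for the second after the job is handed in, with the robot touching nothing.
It also fails if it takes over 48 s, if anything falls off the work surface, if the arm or the gripper's body presses on something with over 40 N, if the wrist force passes 120 N, or if a joint passes its speed limit or range.

## Robot

A 7-joint arm with a two-finger parallel gripper is mounted at the origin on a cart in front of the work surface, level with it; the furniture and walls round the work are solid. World frame = base frame: x ahead of the robot, y to its left, z up, the work surface at z = 0. Lengths are in mm, angles in rad, forces in N, time in s.
With the tool pointing down it reaches from about 400 to 875 mm from the base axis. Payload 19.3 kg.
Tool frame: the origin (TCP) lies at the very end of the fingers, on their centre line; the grasp point (between the pads) lies r.grip_point_offset behind it (r.grip_point_offset is the distance from the TCP to the grasp point, in mm); z points along the fingers, x is the direction in which the jaws open and shut, and the axes are right-handed (so a half turn about z gives the same grasp; the last joint's range is limited). The gripper opens to 85 mm and grips with 20 to 120 N. Pads are 22 mm wide; open, the fingers measure 114 mm over their backs; the gripper's body (76 mm by 85 mm) begins 54 mm behind the grasp point. The pads swing forward as they close: fully open they stand 13 mm farther back than shut.
Start: joints at [1.252, 0.521, -0.036, 1.599, 0.021, 1.021, -0.113], TCP at [153.873, -605.754, 231.291] pointing down, gripper open.
Joint ranges: [-2.91, 2.91], [-0.3, 2.13], [-1.5, 1.42], [0.17, 2.43], [-1.26, 4.41], [0.16, 1.93], [-2.52, 2.52]. Speed limits (rad/s): [1.89, 1.89, 2.39, 2.39, 3.01, 3.01, 3.01].

## Interface

Orientations are given as a rotation vector (axis times angle).
In Python, from cell import sensors, vision, r, finder gives the robot as it stands. The module is installed in compiled form; this text tells all that it offers.
- The arm moves only by the tool carry_out, never from a script. Its argument "moves" is a list of rows, each an object of numbers: "dx", "dy", "dz": the shift along the tool's x, y, z in mm; "twist": the turn about the tool's z in rad. In form: [{"dx": .., "dy": .., "dz": .., "twist": ..}, ...]. A call has 1 to 20 rows; each row is the pose to reach, as a shift and turn from the pose commanded when the call began, along the tool's axes at that moment; what a row does not reach only later rows make up. A row lasts 1/12 s, in which the tool goes at most 41.7 mm and 7.16 degrees, less where a joint would pass 70% of its speed; a pose out of reach is approached as far as the arm can. A call with a gripper value outside its range is refused whole. "grip" is the finger opening in mm, from 0 to 85.4, set as the call begins (left out, the last holds). The fingers move at their own pace and stop on an object; "grip_force" is the grip in N (left out, the last holds). Time passes only in rows, so rows that repeat a pose let the fingers close. It gives the time, the measured TCP pose, the force and the opening at its end, in the units of the state.
- sensors.observe(): the state, without advancing time (a new reading comes with each control period).
- vision.grab_frame(name): name is "scene" or "top" or "wrist"; returns (picture, depth): 384x512x3 uint8, blue, green, red; 384x512 float32, mm along the optical axis (not along the pixel's ray), 0 where there is no reading.
- vision.camera_params(name): a dict with "camera_matrix" (3x3 intrinsics, pixels), "R" (3x3) and "t" (3): a world point X has camera coordinates R X + t; the wrist camera has in their place "T_tool_cam" (4x4, takes a point from camera to tool coordinates, whose origin is the TCP and whose axes are the tool frame's). Camera axes: x right, y down, z forward; pixel columns grow to the right and rows downward; lengths in mm; the calibration is good to about 2 mm. The wrist camera is an equidistant fisheye: a pixel r from the principal point sees the ray r / f radians off the axis. A picture is of the moment at which its call begins: read the wrist's pose just before it. camera_params takes no time and is no camera call.
- r.close_job(): hands the job in, once; it reports no verdict.
Trained networks look in the newest picture that a camera, given by its name, has taken for a name from the list of things; names that differ only in an ending like _2 or _b are one class to them, and where a whole thing is asked for, a point or a joint stands for the part that bears it (a point fixed in the world has none). Each returns a list of dicts, best first, with "score" (0 to 1); they miss things now and then, are a little off and sometimes report something else, mostly with a low value. They report only what shows in the picture. A call takes as long as a camera call.
- finder.spot_in(target, camera): "centre" ([column, row] in pixels, amid what is visible of it).
- finder.place_of(target, camera): "centre" ([column, row] in pixels: a listed point, or the origin of a listed thing).
The state is a dict: "time_s": time; "q": joint angles; "qvel": joint speeds; "effort": joint torques, N m; "position": TCP position; "tcp_rot": TCP orientation; "wrist_force": force on the tool from outside, world axes, zero at the start; "ft_torque": the same for the moment, N m; "gripper_width": finger opening in mm.
Only numpy, scipy, OpenCV 4.12 (cv2) and the standard library are available. Lean on these libraries where they do the work, as an engineer would, in place of code of your own. Each camera call takes 0.05 s, during which the arm holds its last target. There are 200 camera calls.

## Working session

There is one attempt and no reset: what is moved stays moved. The work goes in short steps, Python scripts to look and compute and a tool call to move; the robot and the scene stay as the last step left them, time stands still between calls to the robot, and variables do not carry over. Pictures are saved under pics/ and viewed, about 8 in all and at most 12, crops included, and the job is handed in when it is done.

Besides the shell and the picture viewer there is one more tool, called after "Emit:" in YAML: its name, and indented under it one key for each argument. carry_out: Moves the arm, as the interface text tells. Its arguments: {"type":"object","properties":{"moves":{"type":"array"},"grip":{"type":"number"},"grip_force":{"type":"number"}},"required":["moves"]}

```bash
mkdir -p pics; cat > h.py <<'E'
import numpy as np,cv2
from cell import sensors,vision,r,finder
from scipy.spatial.transform import Rotation as Ro
def world(cam,px,d):
    p=vision.camera_params(cam);K=np.array(p["camera_matrix"]);
    v=np.linalg.inv(K)@[px[0],px[1],1]*d
    return np.array(p["R"]).T@(v-np.array(p["t"]))
def dep(D,px,k=2):
    c,w=int(round(px[0])),int(round(px[1]));a=D[max(0,w-k):w+k+1,max(0,c-k):c+k+1];a=a[a>0]
    return float(np.median(a)) if a.size else 0
E
python3 - <<'E'
from h import *
s=sensors.observe();print(s)
ims=[]
for c in("scene","top"):
    im,D=vision.grab_frame(c);np.save(f"{c}.npy",D);cv2.imwrite(f"pics/{c}0.png",im)
    for t in("pawl_pad","rest_pad","stand","pawl","block_2","masking_tape","bridge_blank"):
        for o in finder.place_of(t,c)[:2]:
            d=dep(D,o["centre"]);print(c,t,np.round(o["centre"]),round(o["score"],2),world(c,o["centre"],d).round(0) if d else None)
    ims.append(im)
cv2.imwrite("pics/a.png",cv2.resize(np.vstack(ims),None,fx=.78,fy=.78))
E
```

```text
{'time_s': 0.0, 'q': array([ 1.25182645,  0.52199198, -0.03633754,  1.59997999,  0.02120888,
        1.0211042 , -0.11283702]), 'qvel': array([ 2.02897719e-04, -8.56450292e-04,  7.65298087e-04, -3.32616916e-05,
        9.72145447e-04, -9.11864766e-04, -5.64458666e-06]), 'effort': array([-7.99352856e-04, -9.27121997e+01,  1.97940476e+00, -3.69943106e+01,
        1.78453390e-02,  8.16844928e-03,  5.36215134e-05]), 'position': array([ 153.77091561, -605.45320149,  230.74938092]), 'tcp_rot': array([-2.47936723e+00,  1.92834534e+00,  1.43549154e-03]), 'wrist_force': array([-0.80503446,  0.2860034 , -0.07220883]), 'ft_torque': array([-0.00887798,  0.01799835, -0.05595864]), 'gripper_width': 85.19055745553695}
scene pawl_pad [327. 201.] 0.74 [589. 176. 132.]
scene rest_pad [245. 149.] 0.59 [512. 378. 183.]
scene stand [275. 223.] 0.62 [527. 272.  29.]
scene pawl [302. 198.] 0.62 [557. 218. 124.]
scene block_2 [279. 268.] 0.72 [457. 154.  28.]
scene masking_tape [198. 204.] 0.69 [420. 471.   1.]
top pawl_pad [327. 168.] 0.68 [582. 173. 130.]
top rest_pad [229. 201.] 0.77 [504. 378. 184.]
top stand [270. 197.] 0.98 [522. 294. 101.]
top pawl [302. 175.] 0.83 [566. 225. 125.]
top pawl [317. 222.] 0.4 [472. 181.  29.]
top block_2 [316. 223.] 0.92 [469. 182.  29.]
top masking_tape [195. 242.] 0.75 [423. 473.  -0.]
top bridge_blank [261. 163.] 0.85 [618. 314.   9.]
```

View pics/a.png

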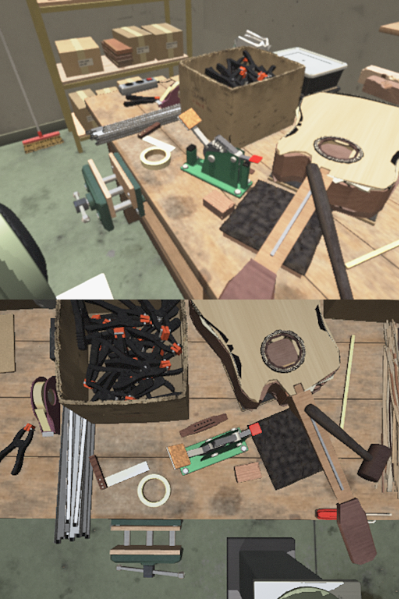

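The scene and top views show the green stand. The red pad is at about (585,175,131) and the raised cork is at about (508,378,184), so the arm is at about 0.7 rad. Next I'll work out the tool axes and the route there.

```bash
cat >> h.py <<'E'
def tool(targets):
    s=sensors.observe();R=Ro.from_rotvec(s["tcp_rot"]).as_matrix()
    print("t",round(s["time_s"],2),"pos",s["position"].round(1),"F",s["wrist_force"].round(1),"xaxis",R[:,0].round(3),"z",R[:,2].round(3))
    for t in targets: print(t,"->",(R.T@(np.array(t)-s["position"])).round(1))
E
python3 - <<'E'
from h import *
print(r.grip_point_offset)
tool([[500,-250,300],[585,175,250]])
for c in("top","scene"):
    im=cv2.imread(f"pics/{c}0.png");D=np.load(f"{c}.npy")
    # points of heights within the guitar/bench route
    h,w=D.shape;v,u=np.mgrid[0:h,0:w];m=D>0
    p=vision.camera_params(c);K=np.array(p["camera_matrix"])
    P=(np.linalg.inv(K)@np.stack([u[m],v[m],np.ones(m.sum())])*D[m]-np.array(p["t"])[:,None])
    W=(np.array(p["R"]).T@P).T;C=im[m].astype(int)
    red=(C[:,2]>150)&(C[:,1]<80)&(C[:,0]<80)&(np.hypot(W[:,0]-585,W[:,1]-175)<40)
    print(c,"red",red.sum(),W[red].mean(0).round(1),W[red].min(0).round(),W[red].max(0).round())
    ck=(C[:,2]>150)&(C[:,1]>90)&(C[:,0]<120)&(np.hypot(W[:,0]-508,W[:,1]-378)<55)&(W[:,2]>130)
    print("cork",ck.sum(),W[ck].mean(0).round(1),W[ck].min(0).round(),W[ck].max(0).round())
    gr=(C[:,1]>C[:,2]+40)&(C[:,1]>C[:,0]+30)&(abs(W[:,2]-12)<8)&(np.hypot(W[:,0]-540,W[:,1]-292)<200)
    print("base",gr.sum(),cv2.minAreaRect(W[gr][:,:2].astype(np.float32)))
    for y0 in range(-600,250,100):
        b=(W[:,1]>y0)&(W[:,1]<y0+100)&(W[:,0]>250)&(W[:,0]<650)
        if b.any():print(y0,np.percentile(W[b][:,2],[50,99]).round(),end=";")
    print()
E
```

```text
18.700000000000003
t 0.8 pos [ 153.9 -605.8  231.3] F [-0.  -0.7 -0.3] xaxis [ 0.246 -0.969  0.   ] z [ 0. -0. -1.]
[500, -250, 300] -> [-259.6 -423.   -68.7]
[585, 175, 250] -> [-650.6 -610.1  -18.7]
top red 44 [588.  172.6 119.2] [568. 156.  34.] [621. 188. 135.]
cork 587 [505.7 376.6 181.8] [473. 348. 164.] [538. 405. 197.]
base 931 ((540.2637939453125, 290.2908935546875), (78.13113403320312, 218.68502807617188), 21.560815811157227)
-500 [-800. -793.];-400 [-800. -791.];-300 [ 4. 62.];-200 [  1. 118.];-100 [110. 158.];0 [ 45. 181.];100 [  1. 131.];200 [  1. 151.];
scene red 97 [583.  167.8 130.9] [569. 153. 127.] [599. 183. 134.]
cork 106 [502.4 363.7 173.6] [474. 347. 142.] [542. 396. 193.]
base 786 ((538.8535766601562, 285.134521484375), (77.72984313964844, 219.51011657714844), 21.363544464111328)
-300 [-0.  2.];-200 [  1. 125.];-100 [116. 161.];0 [ 38. 181.];100 [  2. 131.];200 [  1. 148.];
```

Emit:
carry_out:
  moves:
    - {"dx": 0, "dy": 0, "dz": -40}
    - {"dx": -25, "dy": -35, "dz": -69}
    - {"dx": -260, "dy": -423, "dz": -69}
    - {"dx": -260, "dy": -423, "dz": -69}
    - {"dx": -260, "dy": -423, "dz": -69}
    - {"dx": -260, "dy": -423, "dz": -69}
    - {"dx": -260, "dy": -423, "dz": -69}
    - {"dx": -260, "dy": -423, "dz": -69}
    - {"dx": -260, "dy": -423, "dz": -69}
    - {"dx": -260, "dy": -423, "dz": -69}
    - {"dx": -260, "dy": -423, "dz": -69}
    - {"dx": -260, "dy": -423, "dz": -69}
    - {"dx": -260, "dy": -423, "dz": -69}
    - {"dx": -260, "dy": -423, "dz": -69}
    - {"dx": -260, "dy": -423, "dz": -69}
  grip: 0

```text
$.moves[0]: bad value
```

```bash
python3 - <<'E'
from h import *
tool([[585,172,250]])
E
```

```text
t 0.8 pos [ 153.9 -605.8  231.3] F [-0.  -0.7 -0.3] xaxis [ 0.246 -0.969  0.   ] z [ 0. -0. -1.]
[585, 172, 250] -> [-647.7 -609.3  -18.7]
```

Emit:
carry_out:
  moves:
    - {"dx": 0, "dy": 0, "dz": -40, "twist": 0}
    - {"dx": -25, "dy": -35, "dz": -69, "twist": 0}
    - {"dx": -260, "dy": -423, "dz": -69, "twist": 0}
    - {"dx": -260, "dy": -423, "dz": -69, "twist": 0}
    - {"dx": -260, "dy": -423, "dz": -69, "twist": 0}
    - {"dx": -260, "dy": -423, "dz": -69, "twist": 0}
    - {"dx": -260, "dy": -423, "dz": -69, "twist": 0}
    - {"dx": -260, "dy": -423, "dz": -69, "twist": 0}
    - {"dx": -260, "dy": -423, "dz": -69, "twist": 0}
    - {"dx": -260, "dy": -423, "dz": -69, "twist": 0}
    - {"dx": -260, "dy": -423, "dz": -69, "twist": 0}
    - {"dx": -260, "dy": -423, "dz": -69, "twist": 0}
    - {"dx": -260, "dy": -423, "dz": -69, "twist": 0}
    - {"dx": -260, "dy": -423, "dz": -69, "twist": 0}
    - {"dx": -260, "dy": -423, "dz": -69, "twist": 0}
  grip: 0

```text
time_s: 2.05
position: [501.6, -247.0, 300.2]
tcp_rot: [-2.484, 1.922, 0.0]
wrist_force: [-0.3, -0.5, 0.5]
gripper_width: 0.1
```

```bash
python3 - <<'E'
from h import *
tool([[585,172,250]])
E
```

```text
t 2.05 pos [ 501.6 -247.   300.2] F [-0.3 -0.5  0.5] xaxis [ 0.251 -0.968 -0.001] z [ 0.     0.001 -1.   ]
[585, 172, 250] -> [-384.7 -185.7   50.5]
```

Emit:
carry_out:
  moves:
    - {"dx": -385, "dy": -186, "dz": 0, "twist": -0.125}
    - {"dx": -385, "dy": -186, "dz": 0, "twist": -0.125}
    - {"dx": -385, "dy": -186, "dz": 0, "twist": -0.125}
    - {"dx": -385, "dy": -186, "dz": 0, "twist": -0.125}
    - {"dx": -385, "dy": -186, "dz": 0, "twist": -0.125}
    - {"dx": -385, "dy": -186, "dz": 0, "twist": -0.125}
    - {"dx": -385, "dy": -186, "dz": 0, "twist": -0.125}
    - {"dx": -385, "dy": -186, "dz": 0, "twist": -0.125}
    - {"dx": -385, "dy": -186, "dz": 20, "twist": -0.125}
    - {"dx": -385, "dy": -186, "dz": 50, "twist": -0.125}
    - {"dx": -385, "dy": -186, "dz": 50, "twist": -0.125}
    - {"dx": -385, "dy": -186, "dz": 50, "twist": -0.125}
    - {"dx": -385, "dy": -186, "dz": 50, "twist": -0.125}
    - {"dx": -385, "dy": -186, "dz": 50, "twist": -0.125}
    - {"dx": -385, "dy": -186, "dz": 50, "twist": -0.125}

```text
time_s: 3.3
position: [585.9, 167.6, 251.1]
tcp_rot: [-2.593, 1.773, -0.002]
wrist_force: [-0.7, -0.2, 0.4]
gripper_width: -0.1
```

```bash
cat >> h.py <<'E'
def wristlook(name,targets):
    s=sensors.observe();R=Ro.from_rotvec(s["tcp_rot"]).as_matrix()
    im,D=vision.grab_frame("wrist");p=vision.camera_params("wrist");K=np.array(p["camera_matrix"]);T=np.array(p["T_tool_cam"])
    for t in targets:
        for o in finder.place_of(t,"wrist")[:1]:
            c=o["centre"];d=dep(D,c);x=(c[0]-K[0,2])/K[0,0];y=(c[1]-K[1,2])/K[1,1];th=np.hypot(x,y)
            v=np.array([x/th*np.tan(th),y/th*np.tan(th),1])*d
            W=R@(T[:3,:3]@v+T[:3,3])+s["position"]
            print(t,np.round(c),round(o["score"],2),"d",d,W.round(1));cv2.circle(im,(int(c[0]),int(c[1])),3,(255,0,255),1)
    cv2.imwrite(f"pics/{name}.png",im)
E
python3 - <<'E'
from h import *
tool([])
wristlook("w1",["pawl_pad","rest_pad","pawl","stand"])
tool([[586,170,145]])
E
```

```text
t 3.3 pos [585.9 167.6 251.1] F [-0.7 -0.2  0.4] xaxis [ 0.363 -0.932  0.001] z [ 0.001 -0.    -1.   ]
pawl_pad [248. 181.] 0.65 d 272.7187805175781 [585.8 174.4 131.5]
rest_pad [ 27. 197.] 0.88 d 227.49441528320312 [508.3 371.3 178.9]
pawl [191. 176.] 0.92 d 275.9395751953125 [570.1 225.9 126.8]
stand [162. 155.] 0.75 d 300.6396789550781 [570.3 266.1  96.4]
t 3.55 pos [585.5 168.7 250.8] F [-0.1  0.3  1.1] xaxis [ 0.364 -0.931  0.   ] z [ 0.001  0.    -1.   ]
[586, 170, 145] -> [ -1.1  -0.8 105.8]
```

View pics/w1.png

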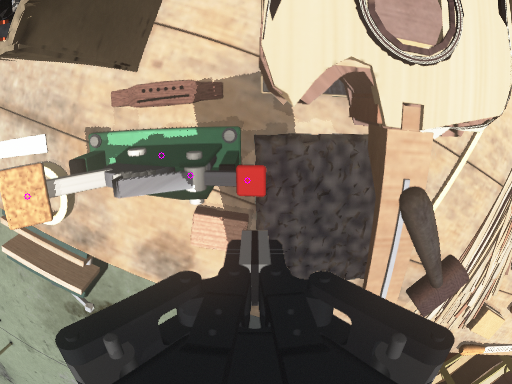

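The wrist view shows the red pad at about (251,181). That puts it within 3 mm of being right under the fingertip, so I'll press straight down in stages.

Emit:
carry_out:
  moves:
    - {"dx": -1, "dy": -1, "dz": 35, "twist": 0}
    - {"dx": -1, "dy": -1, "dz": 70, "twist": 0}
    - {"dx": -1, "dy": -1, "dz": 95, "twist": 0}
    - {"dx": -1, "dy": -1, "dz": 103, "twist": 0}
    - {"dx": -1, "dy": -1, "dz": 110, "twist": 0}
    - {"dx": -1, "dy": -1, "dz": 116, "twist": 0}
    - {"dx": -1, "dy": -1, "dz": 121, "twist": 0}
    - {"dx": -1, "dy": -1, "dz": 125, "twist": 0}
    - {"dx": -1, "dy": -1, "dz": 128, "twist": 0}
    - {"dx": -1, "dy": -1, "dz": 130, "twist": 0}
    - {"dx": -1, "dy": -1, "dz": 130, "twist": 0}
    - {"dx": -1, "dy": -1, "dz": 130, "twist": 0}

```text
time_s: 4.55
position: [586.0, 170.7, 120.5]
tcp_rot: [-2.595, 1.77, -0.0]
wrist_force: [0.3, 0.1, 0.4]
gripper_width: 0.1
```

Emit:
carry_out:
  moves:
    - {"dx": 0, "dy": 0, "dz": 2, "twist": 0}
    - {"dx": 0, "dy": 0, "dz": 4, "twist": 0}
    - {"dx": 0, "dy": 0, "dz": 6, "twist": 0}
    - {"dx": 0, "dy": 0, "dz": 7, "twist": 0}
    - {"dx": 0, "dy": 0, "dz": 7, "twist": 0}
    - {"dx": 0, "dy": 0, "dz": 7, "twist": 0}

```text
time_s: 5.05
position: [586.0, 170.7, 113.7]
tcp_rot: [-2.595, 1.77, -0.0]
wrist_force: [-1.6, -0.5, 8.3]
gripper_width: 0.3
```

Emit:
carry_out:
  moves:
    - {"dx": 0, "dy": 0, "dz": -30, "twist": 0}
    - {"dx": 0, "dy": 0, "dz": -65, "twist": 0}
    - {"dx": 0, "dy": 0, "dz": -100, "twist": 0}
    - {"dx": 0, "dy": 0, "dz": -137, "twist": 0}
    - {"dx": 0, "dy": 0, "dz": -137, "twist": 0}
    - {"dx": 0, "dy": 0, "dz": -137, "twist": 0}

```text
time_s: 5.55
position: [586.7, 170.8, 252.3]
tcp_rot: [-2.593, 1.769, -0.004]
wrist_force: [-0.4, -0.0, -1.5]
gripper_width: -0.5
```

```bash
python3 - <<'E'
from h import *
wristlook("w2",["pawl_pad","rest_pad"])
a=np.array([.0,.0])
tool([[508,374,225]])
E
```

```text
pawl_pad [255. 176.] 0.69 d 291.7153015136719 [588.9 170.8 113. ]
rest_pad [ 28. 198.] 0.93 d 227.52899169921875 [508.4 372.5 180.4]
t 5.7 pos [585.4 170.4 249.2] F [-0.4 -0.  -0.9] xaxis [ 0.365 -0.931 -0.   ] z [-0.002 -0.001 -1.   ]
[508, 374, 225] -> [-217.9   -2.3   24.2]
```

View pics/w2.png

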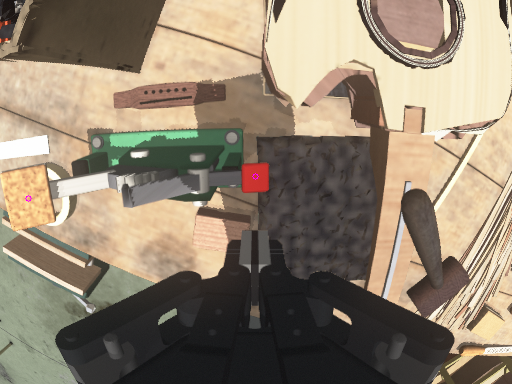

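Pad now measures z = 113 mm, so the pawl is flipped onto its stop. Next I'll move over the cork.

Emit:
carry_out:
  moves:
    - {"dx": -40, "dy": -2, "dz": 0, "twist": 0}
    - {"dx": -80, "dy": -2, "dz": 0, "twist": 0}
    - {"dx": -120, "dy": -2, "dz": 0, "twist": 0}
    - {"dx": -160, "dy": -2, "dz": 0, "twist": 0}
    - {"dx": -200, "dy": -2, "dz": 10, "twist": 0}
    - {"dx": -214, "dy": -2, "dz": 20, "twist": 0}
    - {"dx": -214, "dy": -2, "dz": 24, "twist": 0}
    - {"dx": -214, "dy": -2, "dz": 24, "twist": 0}
    - {"dx": -214, "dy": -2, "dz": 24, "twist": 0}

```text
time_s: 6.45
position: [509.9, 369.5, 225.4]
tcp_rot: [2.593, -1.77, -0.0]
wrist_force: [0.4, -0.2, -0.2]
gripper_width: 0.1
```

```bash
python3 - <<'E'
from h import *
wristlook("w3",["rest_pad"])
O=np.array([541,291.]);u=np.array([-.366,.931])
T=[]
for a in(.68,.5,.35,.2,.1,0):
    q=O+u*(130*np.cos(a)-18*np.sin(a)-5);T.append([*q,85+130*np.sin(a)+18*np.cos(a)])
tool(T)
E
```

```text
rest_pad [249. 212.] 0.68 d 202.17486572265625 [509.1 373.5 180.1]
t 6.55 pos [510.4 369.4 226.3] F [-0.1  0.4  0.4] xaxis [ 0.363 -0.932  0.001] z [ 0.    -0.001 -1.   ]
[np.float64(509.9755784840645), np.float64(369.9173126539233), np.float64(180.73940205991764)] -> [-0.7  0.2 45.6]
[np.float64(504.23307715358055), np.float64(384.5246042896626), np.float64(163.1218061325731)] -> [-16.4   0.2  63.2]
[np.float64(500.3936570782382), np.float64(394.2909979785798), np.float64(146.4854238004615)] -> [-26.9   0.3  79.8]
[np.float64(497.5072657775916), np.float64(401.63315727066185), np.float64(128.46821140450032)] -> [-34.8   0.3  97.8]
[np.float64(496.1454043649408), np.float64(405.09734572743196), np.float64(115.88841913909212)] -> [-38.5   0.3 110.4]
[np.float64(495.25), np.float64(407.375), np.float64(103.0)] -> [-41.    0.3 123.3]
```

View pics/w3.png

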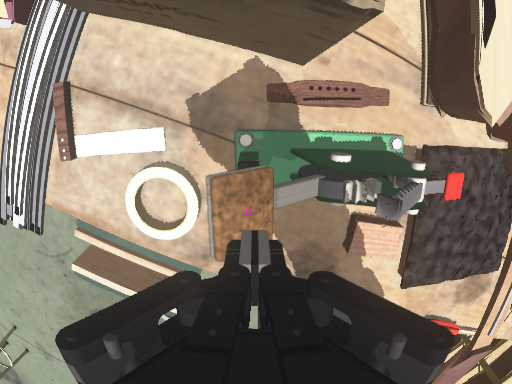

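The wrist view shows the cork directly under the fingertip, with its centre at about (243,212), and nothing in the way. I'll push along the arc.

Emit:
carry_out:
  moves:
    - {"dx": 0, "dy": 0, "dz": 20, "twist": 0}
    - {"dx": 0, "dy": 0, "dz": 32, "twist": 0}
    - {"dx": 0, "dy": 0, "dz": 39, "twist": 0}
    - {"dx": 0, "dy": 0, "dz": 45, "twist": 0}
    - {"dx": -6, "dy": 0, "dz": 51, "twist": 0}
    - {"dx": -11, "dy": 0, "dz": 57, "twist": 0}
    - {"dx": -16, "dy": 0, "dz": 63, "twist": 0}

```text
time_s: 7.13
position: [504.5, 384.3, 163.3]
tcp_rot: [2.594, -1.771, 0.002]
wrist_force: [1.6, -5.9, 3.4]
gripper_width: 0.1
```

Emit:
carry_out:
  moves:
    - {"dx": -4, "dy": 0, "dz": 6, "twist": 0}
    - {"dx": -8, "dy": 0, "dz": 11, "twist": 0}
    - {"dx": -11, "dy": 0, "dz": 17, "twist": 0}
    - {"dx": -14, "dy": 0, "dz": 23, "twist": 0}
    - {"dx": -17, "dy": 0, "dz": 29, "twist": 0}
    - {"dx": -19, "dy": 0, "dz": 35, "twist": 0}
    - {"dx": -21, "dy": 0, "dz": 41, "twist": 0}
    - {"dx": -22, "dy": 0, "dz": 47, "twist": 0}

```text
time_s: 7.8
position: [496.2, 406.1, 116.2]
tcp_rot: [-2.595, 1.77, -0.001]
wrist_force: [1.6, -1.9, 4.8]
gripper_width: -0.1
```

Emit:
carry_out:
  moves:
    - {"dx": -1, "dy": 0, "dz": 4, "twist": 0}
    - {"dx": -2, "dy": 0, "dz": 8, "twist": 0}
    - {"dx": -2, "dy": 0, "dz": 11, "twist": 0}
    - {"dx": -2, "dy": 0, "dz": 13, "twist": 0}
    - {"dx": -2, "dy": 0, "dz": 14, "twist": 0}
    - {"dx": -2, "dy": 0, "dz": 14, "twist": 0}
    - {"dx": -2, "dy": 0, "dz": 14, "twist": 0}

```text
time_s: 8.38
position: [495.1, 408.5, 103.0]
tcp_rot: [-2.594, 1.769, 0.0]
wrist_force: [-0.0, -1.0, 10.6]
gripper_width: -0.2
```

Emit:
carry_out:
  moves:
    - {"dx": 0, "dy": 0, "dz": 1, "twist": 0}
    - {"dx": 0, "dy": 0, "dz": 2, "twist": 0}
    - {"dx": 0, "dy": 0, "dz": 2, "twist": 0}
    - {"dx": 0, "dy": 0, "dz": 2, "twist": 0}

```text
time_s: 8.72
position: [495.2, 408.6, 102.6]
tcp_rot: [-2.594, 1.769, -0.001]
wrist_force: [-6.5, -8.7, 36.5]
gripper_width: -0.3
```

The force rose steeply and the fingertip stayed put, so the rest is on its stop. I'll retreat and check.

Emit:
carry_out:
  moves:
    - {"dx": 0, "dy": 0, "dz": -5, "twist": 0}
    - {"dx": 0, "dy": 0, "dz": -30, "twist": 0}
    - {"dx": 0, "dy": 0, "dz": -70, "twist": 0}
    - {"dx": 0, "dy": 0, "dz": -110, "twist": 0}
    - {"dx": 0, "dy": 0, "dz": -150, "twist": 0}
    - {"dx": 60, "dy": 40, "dz": -170, "twist": 0}
    - {"dx": 60, "dy": 40, "dz": -170, "twist": 0}
    - {"dx": 60, "dy": 40, "dz": -170, "twist": 0}
    - {"dx": 60, "dy": 40, "dz": -170, "twist": 0}
    - {"dx": 60, "dy": 40, "dz": -170, "twist": 0}

```text
time_s: 9.55
position: [479.5, 338.0, 270.2]
tcp_rot: [-2.595, 1.769, 0.001]
wrist_force: [0.1, 0.9, -0.1]
gripper_width: -0.2
```

```bash
python3 - <<'E'
from h import *
tool([])
wristlook("w4",["rest_pad","pawl_pad","block_2","masking_tape","bridge_blank"])
im,D=vision.grab_frame("scene")
for t in("rest_pad","pawl_pad"):
    for o in finder.place_of(t,"scene")[:1]: print("scene",t,np.round(o["centre"]),world("scene",o["centre"],dep(D,o["centre"])).round(1))
cv2.imwrite("pics/s4.png",np.hstack([cv2.resize(im[120:290,160:380],None,fx=1.8,fy=1.8),cv2.resize(cv2.imread("pics/w4.png"),(396,306))]))
E
```

```text
t 9.55 pos [479.5 338.  270.2] F [ 0.1  0.9 -0.1] xaxis [ 0.365 -0.931 -0.001] z [-0.     0.001 -1.   ]
rest_pad [197. 136.] 0.55 d 306.7795104980469 [493.  408.6 103.8]
block_2 [352. 196.] 0.64 d 403.6629333496094 [480.8 191.2  30.4]
bridge_blank [310.  62.] 0.85 d 368.87921142578125 [627.8 315.8  10.3]
scene rest_pad [233. 177.] [488.5 396.6 103.1]
scene pawl_pad [327. 209.] [588.7 171.1 112.4]
```

View pics/s4.png

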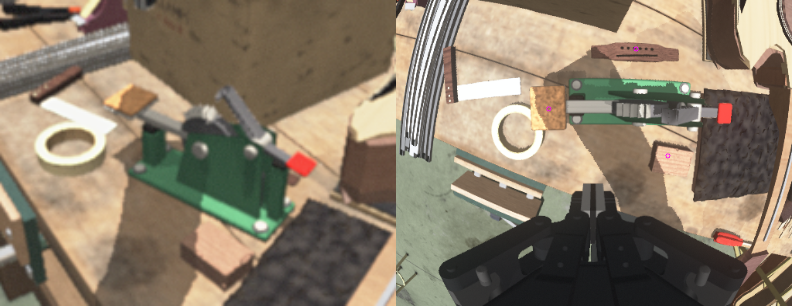

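```bash
python3 -c "
from cell import r;print(r.close_job())"
```

```text
the job is handed in; nothing more can be done
None
```

The rest is down on its rubber stop with the pawl flipped free, and I handed the job in at about 9.7 s of the 48 s allowed.

- **Pawl:** I pressed the red pad down with the closed fingertips until it met its stop, at about 8 N. The pad then measured 113 mm high, which is the flipped position, and 112.4 mm at the end with the gripper clear.
- **Rest:** I pushed the cork down along its arc with about 5–11 N. A last short push rose to 36.5 N of upward force (about 38 N in all) while the fingertip barely moved, so the rest was on its stop. After I let go, the cork measured 103–104 mm high, against the 103 mm expected when it is fully down.
- **Surroundings:** I saw no contact with the loose things, and they look undisturbed in the last picture. I did not measure the tape again; the network did not report it in the last view.
- **Disagreements:** The last wrist view did not report the red pad, so its final height comes from the scene camera alone. The two cameras placed the cork's centre about 13 mm apart sideways, but their heights agreed.

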